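# Draw the red lock pin of the moulding jig and park it in the rack

## Robot

A 6-joint arm with a two-finger parallel gripper is mounted at the origin on the work surface. World frame = base frame: x ahead of the robot, y to its left, z up, the work surface at z = 0. Lengths are in m, angles in degrees, forces in N, time in s.
With the tool pointing down it reaches from about 0.375 to 0.9 m from the base axis. Payload 3.1 kg.
Tool frame: the origin (TCP) lies between the finger pads; the fingertips stand 11 mm ahead of it and the grasp point (between the pads) lies 8 mm behind it; z points along the fingers, y is the line along which they close (so a half turn about z gives the same grasp; the last joint's range is limited). The gripper opens to 87 mm and grips with 3 to 60 N. Pads are 19 mm wide; open, the fingers measure 117 mm over their backs; the gripper's body (75 mm by 190 mm) begins 51 mm behind the grasp point.
Start: joints at [-79.326, 30.224, 82.088, -0, 67.689, -10.227], TCP at [0.223, -0.584, 0.234] pointing down, gripper open.
Joint ranges: [-176.69, 176.69], [-43.24, 126.21], [12.49, 139.97], [-82, 262], [0, 151.66], [-163.58, 163.58]. Speed limits (degrees/s): [159.86, 159.86, 180, 180, 180, 180].

## Interface

Orientations are given as a 3x3 rotation matrix whose columns are the frame's x, y, z axes.
In Python, from rig import bot, viewer, workorder, models gives the robot as it stands.
- The arm moves only by the shell command python3 -m jog 'ROWS'. ROWS is JSON, a list of rows, each a list of 7 numbers: the opening, from 0 (shut) to 1 (fully open), then the shift along the tool's x, y, z in m, then the turn, a rotation vector about the tool's x, y, z in degrees. In form: [[claw, x, y, z, ax, ay, az], ...]. A call has 1 to 20 rows; each row is the pose to reach, as a shift and turn from the pose commanded when the call began, along the tool's axes at that moment; what a row does not reach only later rows make up. A row lasts 1/8 s, in which the tool goes at most 62.5 mm and 10.7 degrees, less where a joint would pass 70% of its speed; a pose out of reach is approached as far as the arm can. A call with a gripper value outside its range is refused whole. The fingers move at their own pace and stop on an object; the grip force is fixed at half the most. Time passes only in rows, so rows that repeat a pose let the fingers close. It gives the time, the measured TCP pose, the force, the opening and the grip force at its end, in the units of the state.
- bot.read_state(): the state, without advancing time (a new reading comes with each control period).
- viewer.capture(name): name is "side" or "top" or "wrist"; returns (picture, depth): 400x640x3 uint8, blue, green, red; 400x640 float32, m along the optical axis (not along the pixel's ray), 0 where there is no reading.
- viewer.camera_info(name): a dict with "fx", "fy", "cx", "cy" (pixels), "dist_coeffs" ([k1, k2, p1, p2, k3] as OpenCV has them; the pictures are not rectified), "world_to_cam" (4x4, takes a point from world to camera coordinates). Camera axes: x right, y down, z forward; pixel columns grow to the right and rows downward; lengths in m; the calibration is good to about 2 mm. A picture is of the moment at which its call begins: read the wrist's pose just before it. camera_info takes no time and is no camera call; for the wrist camera it gives the pose at the moment of the call.
- workorder.hand_in(): hands the job in; it is judged then, once.
Trained networks look in the newest picture that a camera, given by its name, has taken for a name from the list of things; names that differ only in an ending like _2 or _b are one class to them, and where a whole thing is asked for, a point or a joint stands for the part that bears it (a point fixed in the world has none). Each returns a list of dicts, best first, with "p" (0 to 1); they miss things now and then, are a little off and sometimes report something else, mostly with a low value. They report only what shows in the picture. A call takes as long as a camera call. They do not tell look-alikes from the thing itself.
- models.outline_of(camera, thing): "mask" (400x640 bool, what is visible of it).
- models.tip_of(camera, thing): "xyz" ([x, y, z] in m, in world coordinates, good to about 4 mm: a listed point, or the origin of a listed thing).
The state is a dict: "time_s": time; "joint_positions": joint angles; "qvel": joint speeds; "tau": joint torques, N m; "position": TCP position; "tcp_rot": TCP orientation; "force": force on the tool from outside, world axes, zero at the start; "moment": the same for the moment, N m; "opening": opening from 0.0 (shut) to 1.0 (fully open); "grasp_force": force on a finger pad.
Only numpy, scipy, OpenCV 4.12 (cv2) and the standard library are available. Lean on these libraries where they do the work, as an engineer would, in place of code of your own. Each camera call takes 0.05 s, during which the arm holds its last target. There are 200 camera calls.

## Task

Free the jig's red-pinned clamp: draw the red lock pin straight out of its leaning bore and park it in either notch of the yellow rack, shank pushed to the closed end of the notch and collar resting flat on the plate, so that it hangs upright. Let go of it there; leave the blue pin in its bore and do not disturb the other things on the bench.

Things in the scene. Friction and masses are not known exactly. Their poses are not given: they have to be found in the camera images.
- red_pin: Loose round lock pin, about 110 g. Origin on its axis under the collar, z from shank to grip. Above: steel collar 30 mm dia, 5 mm thick, then red grip 24 mm dia from 5 to 46 mm (bevelled from 42). Below: shank 12 mm dia, 45 mm long, bevelled tip. Starts in one of the lock block's bores, collar on its face; only its weight and light friction hold it.
- blue_pin: The same pin with a blue grip, in the other bore; it stays there.
- red_pin_tip (a point): Tip of the red pin's shank, 45 mm below its origin along its axis.
- jig: Fixed moulding jig, placed differently each time. Origin on the table under the middle of the lock block's face. x points from the lock block to the mould (grey base, orange shell, two aluminium clamp bars; x = 23 to 213 mm, y = -145 to 145 mm, top at z = 98 mm); y runs along the row of bores.
- lock_block: Grey block on the jig's robot side, 44 x 180 x 40 mm, leaning 35 degrees: its z axis is the outward direction of both bores, up and to the jig's -x. Origin in the middle of its sloping upper face, 75 mm above the table. Through bores, 14.5 mm dia, 40 mm long, open there at y = -50 and +50 mm (which pin is where varies). Only the pins stand before this face.
- rack: Fixed yellow rack, placed differently each time. Origin on the table; x from notch mouths to closed ends, z up. Level plate 6 mm thick (150 mm wide in y, x = -30 to 56 mm), upper face 75 mm above the table, two notches in its front (-x) edge, 80 mm apart; under it free room down to a 10 mm foot plate (x = -5 to 65 mm) and a wall at x = 44 to 56 mm.
- notch_left (a point): Parking place in the notch at the rack's +y side: axis of a pin whose shank touches the closed end, at the plate's upper face; axes as the rack's. The notch is 17.5 mm wide and runs 30 mm from here towards -x to the front edge; its mouth flares to 33.5 mm over the last 8 mm. The closed end is a rigid stop.
- notch_right (a point): The same for the notch at the rack's -y side.
- tape_roll: Bystander: yellow roll of tape lying flat, 80 mm in diameter, 25 mm high. Origin under its centre.
- brush: Bystander: brush 200 mm long lying on the bench, x along it.
- wrench: Bystander: wrench 170 mm long lying on the bench, x along it.
- resin_cup: Bystander: white cup, 70 mm in diameter, 85 mm high. Origin under its centre.
- hardener: Bystander: amber bottle, 60 mm in diameter, 150 mm high. Origin under its centre.
Not all that is in view belongs to the job. What is shaped like the red_pin but turquoise is not meant.

How it is judged:
By the outcome, as a careful person would: the job done as asked, in the order asked, and still so for the second after the job is handed in, with the robot touching nothing.
It also fails if it takes over 50 s, if anything falls off the work surface, if the arm or the gripper's body presses on something with over 40 N, if the wrist force passes 120 N, or if a joint passes its speed limit or range.

## Working session

There is one attempt and no reset: what is moved stays moved. The work goes in short steps, Python scripts to look and compute and a shell command to move; the robot and the scene stay as the last step left them, time stands still between calls to the robot, and variables do not carry over. Pictures are saved under pics/ and viewed, at most 10 in all, crops included, and the job is handed in when it is done.

```bash
mkdir -p pics; ls
cat > h.py <<'E'
import numpy as np, cv2
from rig import bot, viewer, workorder, models
def pt(cam,u,v,d,info=None):
    i=info or viewer.camera_info(cam)
    K=np.array([[i['fx'],0,i['cx']],[0,i['fy'],i['cy']],[0,0,1.]])
    n=cv2.undistortPoints(np.array([[[u,v]]],float),K,np.array(i['dist_coeffs'],float))[0,0]
    W=np.linalg.inv(np.array(i['world_to_cam']))
    return (W@np.array([n[0]*d,n[1]*d,d,1]))[:3]
def cloud(cam,depth,mask,info=None):
    i=info or viewer.camera_info(cam)
    K=np.array([[i['fx'],0,i['cx']],[0,i['fy'],i['cy']],[0,0,1.]])
    v,u=np.nonzero(mask&(depth>0)); d=depth[v,u]
    n=cv2.undistortPoints(np.stack([u,v],1)[:,None].astype(float),K,np.array(i['dist_coeffs'],float))[:,0]
    W=np.linalg.inv(np.array(i['world_to_cam']))
    return np.c_[n*d[:,None],d,np.ones(len(d))]@W.T[:,:3], np.stack([u,v],1)
E
python3 - <<'E'
from h import *
for c in ["side","top"]:
    im,d=viewer.capture(c); cv2.imwrite(f"pics/{c}0.png",im); np.save(f"{c}0.npy",d)
    for t in ["red_pin","blue_pin","red_pin_tip","jig","lock_block","rack","notch_left","notch_right"]:
        for r in models.tip_of(c,t)[:3]: print(c,t,round(r['p'],2),np.round(r['xyz'],3))
print(bot.read_state()['tcp_rot'])
E
```

```text
pics
side red_pin 0.7 [0.652 0.433 0.014]
side red_pin 0.61 [ 0.535 -0.232  0.078]
side red_pin 0.6 [0.579 0.205 0.075]
side blue_pin 0.66 [0.61  0.109 0.074]
side blue_pin 0.31 [ 0.555 -0.308  0.072]
side red_pin_tip 0.53 [0.696 0.437 0.019]
side red_pin_tip 0.51 [0.604 0.213 0.035]
side jig 0.32 [ 0.541 -0.271 -0.002]
side lock_block 0.73 [0.594 0.16  0.076]
side rack 0.68 [ 0.54  -0.271  0.   ]
side rack 0.2 [0.402 0.003 0.   ]
side notch_left 0.96 [ 0.536 -0.231  0.078]
side notch_left 0.72 [ 0.529  0.539 -0.002]
top red_pin 0.55 [0.649 0.433 0.016]
top red_pin 0.49 [0.58  0.206 0.077]
top blue_pin 0.55 [0.604 0.109 0.075]
top red_pin_tip 0.69 [0.693 0.438 0.018]
top red_pin_tip 0.42 [ 0.533 -0.232  0.076]
top jig 0.7 [ 0.594  0.156 -0.002]
top jig 0.62 [0.582 0.208 0.074]
top jig 0.52 [ 0.534 -0.231  0.075]
top lock_block 0.61 [0.592 0.157 0.075]
top rack 0.86 [ 0.546 -0.271  0.001]
top notch_left 0.95 [ 0.533 -0.232  0.075]
top notch_right 0.62 [ 0.552 -0.311  0.073]
[[ 9.34188269e-01  3.56780435e-01  7.22321475e-06]
 [ 3.56780435e-01 -9.34188267e-01 -5.71128255e-05]
 [-1.36288963e-05  5.59312333e-05 -9.99999998e-01]]
```

View pics/side0.png

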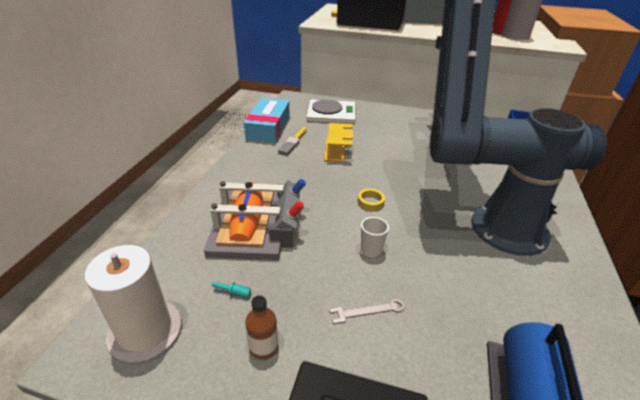

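View pics/top0.png

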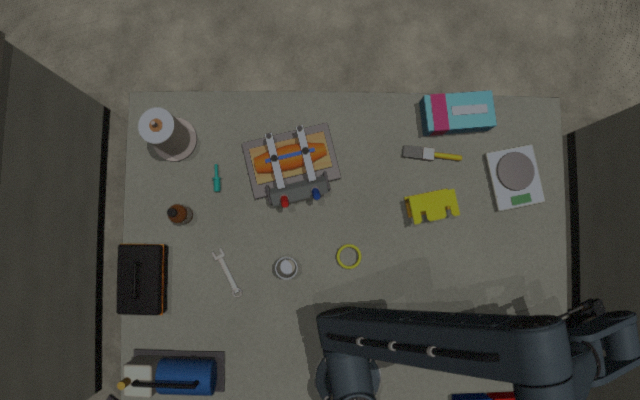

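The side picture shows the jig at about (245,220), with the red pin at (297,209) and the blue pin at (299,187). The rack is at (340,142), and its notches open towards the robot. In the top picture, the red pin is at (285,202), the blue pin at (317,195) and the rack at (432,206).
Candidates: the red grip at (285,202) in the top view, and the turquoise one lying at (217,178). The first fits because it is red and sits in a lock-block bore.

Run:
```python
from h import *
im=cv2.imread("pics/top0.png"); cv2.imwrite("pics/crop.png",cv2.resize(im[150:230,200:360],None,fx=5,fy=5,interpolation=cv2.INTER_CUBIC))
d=np.load("top0.npy")
hsv=cv2.cvtColor(im,cv2.COLOR_BGR2HSV)
y=(hsv[...,0]>20)&(hsv[...,0]<33)&(hsv[...,1]>150); y[:, :400]=0; y[:180]=0;y[230:]=0;y[:,470:]=0
P,_=cloud("top",d,y); P=P[(P[:,2]>.06)&(P[:,2]<.09)]
print(len(P),np.median(P[:,2]),cv2.minAreaRect(P[:,:2].astype(np.float32)*1000))
for name,m in (("red",((hsv[...,0]<8)|(hsv[...,0]>172))&(hsv[...,1]>150)),("blue",(hsv[...,0]>108)&(hsv[...,0]<125)&(hsv[...,1]>130))):
    mm=np.zeros_like(m); mm[185:212,275:330]=m[185:212,275:330]
    P,_=cloud("top",d,mm); print(name,len(P),P.mean(0) if len(P) else '')
s=bot.read_state(); i=viewer.camera_info("wrist")
T=np.eye(4);T[:3,:3]=s['tcp_rot'];T[:3,3]=s['position']
print(np.round(np.linalg.inv(T)@np.linalg.inv(np.array(i['world_to_cam'])),3), i['fx'])
for t in ["resin_cup","tape_roll","hardener"]:
  print(t,[(round(r['p'],2),np.round(r['xyz'],3)) for r in models.tip_of("top",t)[:2]])
# desired tool motions
R=np.array(s['tcp_rot']);p=np.array(s['position'])
for q in ([0.40,-0.30,0.30],[0.44,0.13,0.30]): print(np.round(R.T@(np.array(q)-p),4))
print(s['time_s'])
```

```text
1108 0.07501854996183366 ((557.0389404296875, -265.48150634765625), (84.20040893554688, 151.86077880859375), 12.081178665161133)
red 71 [0.56596104 0.20470076 0.10719779]
blue 60 [0.59007351 0.10821246 0.10736016]
[[-0.001 -0.96  -0.279  0.078]
 [ 1.    -0.001  0.    -0.001]
 [-0.    -0.279  0.96  -0.152]
 [ 0.     0.     0.     1.   ]] 333.712336013252
resin_cup [(0.72, array([0.364, 0.194, 0.001]))]
tape_roll [(0.76, array([ 0.398,  0.002, -0.002]))]
hardener [(0.69, array([ 0.526,  0.542, -0.002])), (0.56, array([ 0.547, -0.271,  0.   ]))]
[ 0.2666 -0.202  -0.0665]
[ 0.4574 -0.5894 -0.0665]
0.9
```

View pics/crop.png

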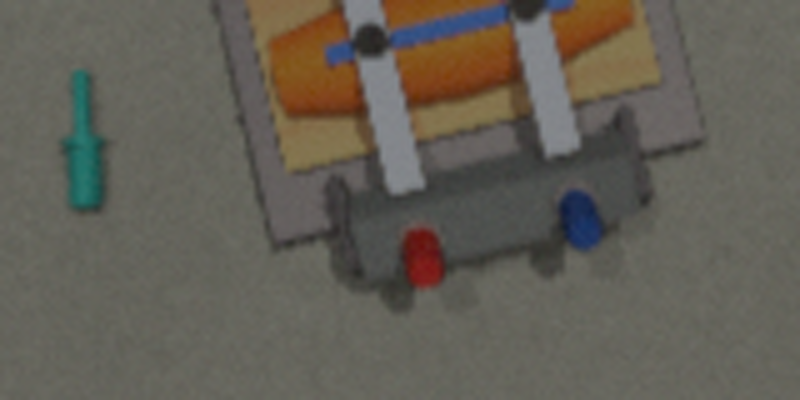

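The crop confirms the target: the red grip stands in the left bore at crop (423,257), and the turquoise look-alike lies loose at (83,140). Next I'll take close wrist views of the rack from two places, then of the pins.

```bash
cat >> h.py <<'E'
def look(name,things):
    i=viewer.camera_info("wrist"); im,d=viewer.capture("wrist")
    cv2.imwrite(f"pics/{name}.png",im); np.savez(name+".npz",d=d,W=i['world_to_cam'])
    for t in things:
        for r in models.tip_of("wrist",t)[:2]: print(name,t,round(r['p'],2),np.round(r['xyz'],4))
    s=bot.read_state(); print(s['time_s'],np.round(s['position'],4),np.round(s['force'],1))
E
python3 -m jog '[[1,0.06,-0.03,-0.01,0,0,0],[1,0.12,-0.06,-0.02,0,0,0],[1,0.17,-0.08,-0.02,0,0,0],[1,0.22,-0.11,-0.02,0,0,0],[1,0.28,-0.14,-0.02,0,0,0],[1,0.29,-0.14,-0.02,0,0,0],[1,0.29,-0.14,-0.02,0,0,0]]'
python3 - <<'E'
from h import *
look("w1",["rack","notch_left","notch_right"])
E
python3 -m jog '[[1,0.05,-0.025,0,0,0,0],[1,0.1,-0.05,0,0,0,0],[1,0.1,-0.05,0,0,0,0]]'
python3 - <<'E'
from h import *
look("w2",["rack","notch_left","notch_right"])
E
```

```text
time_s: 1.92
position: [0.4446, -0.3496, 0.2537]
tcp_rot: [[0.933, 0.359, 0.0], [0.359, -0.933, -0.001], [-0.0, 0.001, -1.0]]
force: [-0.9, 0.6, -1.1]
opening: 0.998
grasp_force: 0.0
w1 rack 0.83 [ 0.5426 -0.2689  0.0044]
w1 notch_left 0.69 [ 0.5365 -0.2324  0.0801]
w1 notch_right 0.63 [ 0.5496 -0.3076  0.0793]
2.125 [ 0.4429 -0.3511  0.2535] [-0.3  0.7 -1. ]
time_s: 2.5
position: [0.5207, -0.2658, 0.2534]
tcp_rot: [[0.933, 0.359, 0.0], [0.359, -0.933, 0.001], [0.001, -0.0, -1.0]]
force: [-1.3, 0.1, 0.1]
opening: 0.998
grasp_force: 0.0
w2 rack 0.92 [ 5.445e-01 -2.709e-01 -1.000e-04]
w2 notch_left 0.89 [ 0.5355 -0.2313  0.0772]
w2 notch_right 0.82 [ 0.5498 -0.3117  0.0805]
2.7 [ 0.5185 -0.2687  0.2534] [-0.4 -0.8  0.4]
```

```bash
python3 -m jog '[[1,0.02,-0.055,-0.03,0,0,0],[1,0.04,-0.11,-0.03,0,0,0],[1,0.055,-0.165,-0.03,0,0,0],[1,0.07,-0.22,-0.03,0,0,0],[1,0.09,-0.275,-0.03,0,0,0],[1,0.105,-0.33,-0.03,0,0,0],[1,0.12,-0.38,-0.03,0,0,0],[1,0.12,-0.38,-0.03,0,0,0],[1,0.12,-0.38,-0.03,0,0,0]]'
python3 - <<'E'
from h import *
look("w3",["red_pin","blue_pin","lock_block","jig"])
E
python3 -m jog '[[1,-0.05,-0.02,0,0,0,0],[1,-0.06,-0.02,0,0,0,0],[1,-0.06,-0.02,0,0,0,0]]'
python3 - <<'E'
from h import *
look("w4",["red_pin","blue_pin","lock_block","jig"])
i=viewer.camera_info("wrist")
from scipy.optimize import least_squares
def grip(n):
    im=cv2.imread(f"pics/{n}.png"); z=np.load(n+".npz"); h=cv2.cvtColor(im,cv2.COLOR_BGR2HSV)
    inf=dict(i,world_to_cam=z['W'])
    out={}
    for c,m in (("red",((h[...,0]<6)|(h[...,0]>174))&(h[...,1]>150)),("blue",(h[...,0]>108)&(h[...,0]<125)&(h[...,1]>130))):
        P,uv=cloud("wrist",z['d'],m,inf)
        ref=np.array([.566,.205,.107] if c=="red" else [.590,.108,.107])
        k=np.linalg.norm(P-ref,axis=1)<.035; P=P[k]
        out[c]=P; print(n,c,len(P),P.mean(0),uv[k].mean(0) if k.any() else '')
    return out
a=grip("w3");b=grip("w4")
for c,y in(("red",16),("blue",16)):
  for S in (a[c],b[c],np.r_[a[c],b[c]]):
    if len(S)<30: continue
    # fixed axis tilt 35, unknown yaw; cylinder r=12 side points + cap at 46
    def f(q):
        o=q[:3];yw=q[3]; ax=np.array([-np.cos(yw)*np.sin(.6109),-np.sin(yw)*np.sin(.6109),np.cos(.6109)])
        w=S-o; t=w@ax; r=np.linalg.norm(w-t[:,None]*ax,axis=1)
        # signed distance to solid cylinder t in 5..46, r 12
        dr=r-.012; dt=np.maximum(t-.046,.005-t)
        return np.where((dr>0)&(dt>0),np.hypot(dr,dt),np.maximum(dr,dt))
    r=least_squares(f,[.58 if c=="red" else .606,.205 if c=="red" else .108,.075,.28],loss="soft_l1",f_scale=.002)
    print(c,np.round(r.x[:3],4),np.degrees(r.x[3]),np.sqrt(np.mean(f(r.x)**2)))
E
```

```text
time_s: 3.82
position: [0.4963, 0.1292, 0.2836]
tcp_rot: [[0.935, 0.356, 0.0], [0.356, -0.935, -0.001], [-0.0, 0.001, -1.0]]
force: [-0.0, -0.3, 0.0]
opening: 1.002
grasp_force: 0.0
w3 red_pin 0.89 [0.5828 0.208  0.0721]
w3 red_pin 0.36 [0.3606 0.1984 0.0011]
w3 blue_pin 0.6 [0.6076 0.1127 0.0734]
w3 lock_block 0.28 [0.6092 0.112  0.0741]
w3 jig 0.67 [0.5922 0.1587 0.003 ]
4.075 [0.4964 0.1291 0.2835] [0.1 0.5 0.3]
time_s: 4.45
position: [0.4331, 0.1273, 0.284]
tcp_rot: [[0.935, 0.356, 0.001], [0.356, -0.935, -0.0], [0.001, 0.001, -1.0]]
force: [0.2, -0.0, -0.1]
opening: 0.995
grasp_force: 0.0
w4 red_pin 0.94 [0.5845 0.2106 0.072 ]
w4 blue_pin 0.91 [0.6056 0.1139 0.0723]
w4 blue_pin 0.39 [ 0.3939 -0.0033 -0.0009]
w4 lock_block 0.98 [0.5938 0.161  0.0761]
w4 jig 0.57 [0.5933 0.161  0.0049]
4.7 [0.4342 0.1277 0.2837] [-0.6  0.5  0.4]
w3 red 879 [0.56789801 0.20389489 0.10623546] [271.35039818  84.72354949]
w3 blue 791 [0.59195668 0.1098372  0.1058518 ] [373.44121365  96.78381795]
w4 red 879 [0.56508127 0.20337083 0.10790213] [291.67121729  18.98748578]
w4 blue 567 [0.58847934 0.1105758  0.10664035] [396.47266314  32.95590829]
red [0.5811 0.2089 0.0744] 13.913701589733728 0.000636585953340499
red [0.5811 0.2086 0.0743] 12.949192756855682 0.0006849928908422983
red [0.5811 0.2088 0.0743] 13.602487963836085 0.0006620347405799813
blue [0.6055 0.1118 0.0741] 13.16404173568253 0.0005715852283009508
blue [0.6056 0.1123 0.0743] 16.023510949197785 0.0006972499116855252
blue [0.6055 0.112  0.0742] 14.448288601335557 0.0006371011652742977
```

View pics/w4.png

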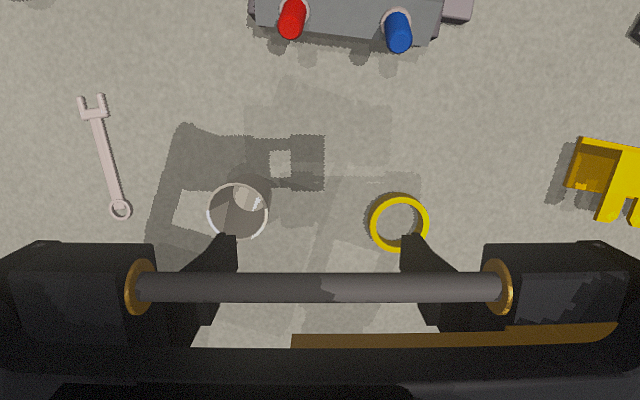

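View pics/w2.png

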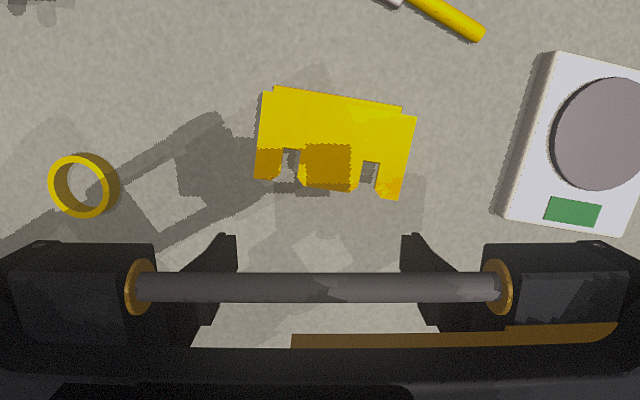

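The w4 picture shows the red pin at (292,19), blue pin at (397,33), cup at (237,210) and tape at (399,222), with nothing in front of the block face. In w2 the rack is at (335,140) with clear notches at (290,165) and (370,175). The cylinder fits agree across the two views, with pins 99.8 mm apart, yaw 14.1° and height 74 mm, which matches the text. Next I'll compute the standoff.

```bash
cat >> h.py <<'E'
from scipy.spatial.transform import Rotation as Ro
def goal(yaw,tilt):
    c,s=np.cos(np.radians(yaw)),np.sin(np.radians(yaw)); t=np.radians(tilt)
    z=np.array([c*np.sin(t),s*np.sin(t),-np.cos(t)]); y=np.array([s,-c,0]); return np.c_[np.cross(y,z),y,z]
def delta(p,R):
    s=bot.read_state(); A=np.array(s['tcp_rot'])
    print("shift",np.round(A.T@(np.array(p)-s['position']),4),"turn",np.round(Ro.from_matrix(A.T@R).as_rotvec(degrees=True),2))
E
python3 - <<'E'
from h import *
R=goal(14.1,35); o=np.array([.5811,.2088,.0743])
for back in (.10,0): 
    p=o-R[:,2]*(.021+back); print(p); delta(p,R)
i=viewer.camera_info("wrist")
for n in("w1","w2"):
    im=cv2.imread(f"pics/{n}.png"); z=np.load(n+".npz"); h=cv2.cvtColor(im,cv2.COLOR_BGR2HSV)
    m=(h[...,0]>18)&(h[...,0]<33)&(h[...,1]>150)
    P,_=cloud("wrist",z['d'],m,dict(i,world_to_cam=z['W'])); P=P[(abs(P[:,2]-.075)<.005)&(np.hypot(P[:,0]-.557,P[:,1]+.265)<.11)]
    print(n,len(P),np.median(P[:,2]))
    # template fit: minimise points inside free areas / outside plate + coverage
    from scipy.optimize import minimize
    G=np.stack(np.meshgrid(np.arange(-.029,.056,.002),np.arange(-.074,.075,.002)),-1).reshape(-1,2)
    def free(q): # in notch
        y=abs(abs(q[:,1])-.04); w=np.where(q[:,0]<-.022,.00875+(-.022-q[:,0]),.00875)
        return ((q[:,0]<0)&(y<w))|(np.hypot(q[:,0],y)<.0065)
    G=G[~free(G)]
    from scipy.spatial import cKDTree
    T=cKDTree(P[:,:2])
    def f(q):
        c,s=np.cos(q[2]),np.sin(q[2]); M=np.array([[c,-s],[s,c]])
        L=(P[:,:2]-q[:2])@M
        bad=(free(L)|(L[:,0]<-.03)|(L[:,0]>.056)|(abs(L[:,1])>.075)).mean()
        return bad+np.minimum(T.query(G@M.T+q[:2])[0],.006).mean()*200
    best=min((minimize(f,[.5443+a,-.2695+b,.2108],method="Nelder-Mead",options=dict(initial_simplex=np.array([[.5443+a,-.2695+b,.21],[.548+a,-.2695+b,.21],[.5443+a,-.266+b,.21],[.5443+a,-.2695+b,.24]]))) for a in(-.002,.001) for b in(-.002,.002)),key=lambda r:r.fun)
    q=best.x; c,s=np.cos(q[2]),np.sin(q[2]); print(n,best.fun,q[:2],np.degrees(q[2]),"L",q[0]-.04*s,q[1]+.04*c,"R",q[0]+.04*s,q[1]-.04*c)
E
```

```text
[0.51378822 0.19189245 0.1734174 ]
shift [ 0.0971 -0.0316  0.1103] turn [-2.05 34.9   6.57]
[0.56941779 0.20586563 0.09150219]
shift [ 0.154  -0.0249  0.1923] turn [-2.05 34.9   6.57]
w1 12448 0.07544583072926092
w1 0.1759152928684899 [ 0.54098028 -0.27034418] 13.292726692864667 L 0.5317832348037684 -0.23141585759839134 R 0.5501773305586809 -0.3092725030524508
w2 11859 0.07552189179705915
w2 0.08208860159620839 [ 0.54522942 -0.26918121] 11.885903287671432 L 0.5369908843015478 -0.23003882547834026 R 0.5534679589123852 -0.3083236005771352
```

```bash
python3 -m jog '[[1,0.025,-0.008,0.03,-0.5,9,1.6],[1,0.05,-0.016,0.06,-1,18,3.3],[1,0.075,-0.024,0.085,-1.5,27,5],[1,0.097,-0.032,0.11,-2.05,34.9,6.57],[1,0.097,-0.032,0.11,-2.05,34.9,6.57],[1,0.097,-0.032,0.11,-2.05,34.9,6.57]]'
python3 - <<'E'
from h import *
R=goal(14.1,35); o=np.array([.5811,.2088,.0743])
delta(o-R[:,2]*.021,R); look("w5",["red_pin"])
E
```

```text
time_s: 5.45
position: [0.5122, 0.2146, 0.1969]
tcp_rot: [[0.798, 0.314, 0.514], [0.224, -0.947, 0.231], [0.559, -0.07, -0.826]]
force: [0.4, 0.3, 0.5]
opening: 1.005
grasp_force: 0.0
shift [-0.0152  0.0336  0.1145] turn [-5.69  1.06  1.23]
w5 red_pin 0.95 [0.5814 0.2092 0.0739]
w5 red_pin 0.61 [0.6514 0.4307 0.014 ]
5.55 [0.5113 0.2145 0.1963] [ 0.9 -0.2 -0.1]
```

View pics/w5.png

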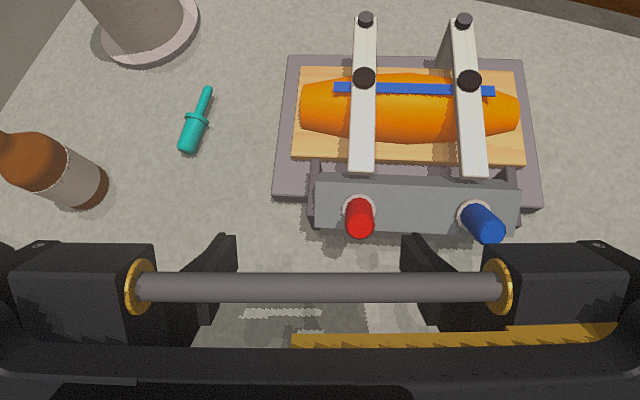

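The red pin is straight ahead at (359,218) with blue at (483,222), and nothing is in the way. The move stopped short because of the speed limit, so I'll align first.

```bash
python3 -m jog '[[1,-0.008,0.017,0.015,-2.8,0.5,0.6],[1,-0.012,0.03,0.03,-5.7,1.06,1.2],[1,-0.012,0.03,0.03,-5.7,1.06,1.2],[1,-0.012,0.03,0.03,-5.7,1.06,1.2],[1,-0.012,0.03,0.03,-5.7,1.06,1.2],[1,-0.012,0.03,0.03,-5.7,1.06,1.2]]'
python3 - <<'E'
from h import *
R=goal(14.1,35); o=np.array([.5811,.2088,.0743])
delta(o-R[:,2]*.021,R); print(bot.read_state()['joint_positions'],bot.read_state()['qvel'])
E
```

```text
time_s: 6.3
position: [0.5267, 0.1904, 0.164]
tcp_rot: [[0.794, 0.245, 0.556], [0.201, -0.97, 0.14], [0.573, 0.0, -0.819]]
force: [0.3, -0.0, 0.2]
opening: 1.003
grasp_force: 0.0
shift [-0.0046 -0.0045  0.0853] turn [-0.03  0.03  0.07]
[  5.90228165  26.97432129 121.17493361 120.98158352   5.50959056
 -37.89855932] [ 0.06223108 -0.23534481  0.19380056  1.18453898 -0.18157567 -1.20674766]
```

```bash
python3 -m jog '[[1,-0.0045,-0.0045,0.01,0,0,0],[1,-0.0045,-0.0045,0.02,0,0,0],[1,-0.0045,-0.0045,0.02,0,0,0],[1,-0.0045,-0.0045,0.02,0,0,0]]'
python3 - <<'E'
from h import *
R=goal(14.1,35); o=np.array([.5811,.2088,.0743])
delta(o-R[:,2]*.021,R); print(bot.read_state()['joint_positions'])
E
```

```text
time_s: 6.8
position: [0.5327, 0.1965, 0.1451]
tcp_rot: [[0.795, 0.245, 0.556], [0.201, -0.97, 0.14], [0.573, 0.0, -0.82]]
force: [-0.2, 1.3, -0.0]
opening: 0.996
grasp_force: 0.0
shift [ 0.0004 -0.0001  0.0656] turn [-0.01  0.05  0.05]
[  6.73283235  29.89284344 120.87189067 142.31136654   6.92258116
 -58.61860909]
```

```bash
python3 -m jog '[[1,0,0,0.015,0,0,0],[1,0,0,0.03,0,0,0],[1,0,0,0.045,0,0,0],[1,0,0,0.057,0,0,0],[1,0,0,0.065,0,0,0],[1,0,0,0.065,0,0,0],[1,0,0,0.065,0,0,0]]'
python3 - <<'E'
from h import *
R=goal(14.1,35); o=np.array([.5811,.2088,.0743])
delta(o-R[:,2]*.021,R); print(bot.read_state()['joint_positions'])
E
```

```text
time_s: 7.68
position: [0.5685, 0.2055, 0.0915]
tcp_rot: [[0.795, 0.244, 0.555], [0.2, -0.97, 0.14], [0.572, 0.0, -0.82]]
force: [-0.2, 0.3, -0.5]
opening: 0.999
grasp_force: 0.0
shift [ 0.0008 -0.0001  0.0006] turn [-0.01  0.09  0.04]
[  7.38541821  38.14700264 117.20828163 158.99786818  10.78129328
 -74.88763089]
```

```bash
python3 -m jog '[[0,0,0,0,0,0,0],[0,0,0,0,0,0,0],[0,0,0,0,0,0,0],[0,0,0,0,0,0,0],[0,0,0,0,0,0,0],[0,0,0,0,0,0,0],[0,0,0,0,0,0,0],[0,0,0,0,0,0,0]]'
```

```text
time_s: 8.68
position: [0.5687, 0.2054, 0.0914]
tcp_rot: [[0.795, 0.244, 0.555], [0.2, -0.97, 0.139], [0.572, 0.0, -0.82]]
force: [-0.1, 0.2, 0.3]
opening: 0.267
grasp_force: 30.0
```

```bash
python3 -m jog '[[0,0,0,-0.008,0,0,0],[0,0,0,-0.018,0,0,0],[0,0,0,-0.03,0,0,0],[0,0,0,-0.042,0,0,0],[0,0,0,-0.052,0,0,0],[0,0,0,-0.06,0,0,0],[0,0,0,-0.06,0,0,0]]'
python3 - <<'E'
from h import *
s=bot.read_state()
p=np.array(s['position']); R=goal(14.1,0)
delta(p+[-.02,-.02,.1],R); print(s['joint_positions'])
look("w6",["red_pin"])
im,d=viewer.capture("side"); cv2.imwrite("pics/s6.png",cv2.resize(im[130:270,200:420],None,fx=3,fy=3))
E
```

```text
time_s: 9.55
position: [0.5346, 0.197, 0.1413]
tcp_rot: [[0.795, 0.244, 0.555], [0.201, -0.97, 0.139], [0.573, 0.001, -0.82]]
force: [-0.0, -0.6, -0.7]
opening: 0.264
grasp_force: 30.0
shift [ 0.0373  0.0146 -0.0959] turn [ 3.000e-02 -3.493e+01  6.000e-02]
[  6.79647335  30.47581069 120.71967113 144.71134533   7.22292953
 -60.98711054]
w6 red_pin 0.94 [0.5476 0.2022 0.1244]
w6 red_pin 0.56 [0.6482 0.4309 0.016 ]
9.65 [0.5352 0.1971 0.1408] [-0.5  0.1 -1. ]
```

View pics/w6.png

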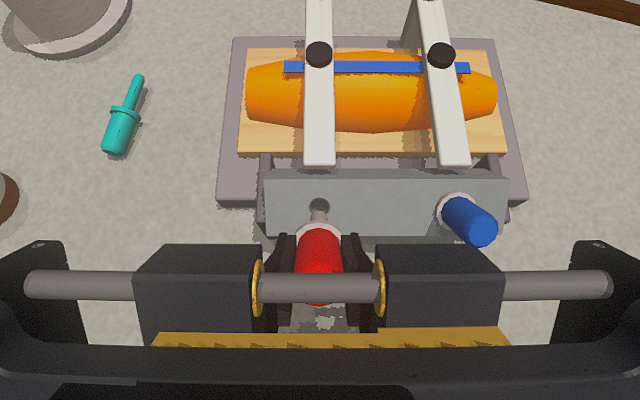

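Pin is out: its tip at (319,205) is clear of the empty bore at (319,205), and blue is seated at (470,220). Next I'll lift and turn upright.

```bash
python3 -m jog '[[0,0,0,-0.015,0,0,0],[0,0.005,0.003,-0.03,0,-3,0],[0,0.012,0.006,-0.045,0,-9,0],[0,0.02,0.01,-0.06,0,-16,0],[0,0.03,0.013,-0.08,0,-24,0],[0,0.037,0.015,-0.096,0,-31,0],[0,0.037,0.015,-0.096,0,-34.9,0],[0,0.037,0.015,-0.096,0,-34.9,0],[0,0.037,0.015,-0.096,0,-34.9,0]]'
python3 - <<'E'
from h import *
s=bot.read_state(); print(s['joint_positions'])
R=goal(12.1,0);c,n=np.cos(np.radians(12.1)),np.sin(np.radians(12.1)); N=np.array([.5365,-.2305,.0755])
delta(N-np.array([.07*c,.07*n,-.16]),R)
E
```

```text
time_s: 10.82
position: [0.5132, 0.1751, 0.2402]
tcp_rot: [[0.936, 0.289, 0.2], [0.263, -0.953, 0.148], [0.234, -0.086, -0.968]]
force: [-0.2, 1.9, -1.7]
opening: 0.27
grasp_force: 30.0
[  2.56156324  18.77538773 103.47420447  11.09821813  46.24548356
  69.37702983]
shift [-0.1539  0.388  -0.0667] turn [ -5.47 -13.35   4.18]
```

```bash
python3 -m jog '[[0,0,0,-0.02,-2,-4,1.4],[0,-0.01,0.03,-0.05,-4,-9,2.8],[0,-0.03,0.08,-0.06,-5.5,-13.35,4.18],[0,-0.055,0.14,-0.067,-5.5,-13.35,4.18],[0,-0.075,0.195,-0.067,-5.5,-13.35,4.18],[0,-0.1,0.25,-0.067,-5.5,-13.35,4.18],[0,-0.12,0.305,-0.067,-5.5,-13.35,4.18],[0,-0.14,0.355,-0.067,-5.5,-13.35,4.18],[0,-0.154,0.388,-0.067,-5.5,-13.35,4.18],[0,-0.154,0.388,-0.067,-5.5,-13.35,4.18],[0,-0.154,0.388,-0.067,-5.5,-13.35,4.18]]'
cat >> h.py <<'E'
def rackgoals():
    R=goal(12.1,0);c,n=np.cos(np.radians(12.1)),np.sin(np.radians(12.1)); N=np.array([.5365,-.2305,.0755])
    for b,h in((.05,.055),(.05,.026),(.004,.026)): print(b,h,end=' '); delta(N-np.array([b*c,b*n,-h]),R)
E
python3 - <<'E'
from h import *
rackgoals()
look("w7",["red_pin","red_pin_tip","notch_left"])
E
```

```text
time_s: 12.2
position: [0.4711, -0.2425, 0.2331]
tcp_rot: [[0.977, 0.213, 0.006], [0.213, -0.977, 0.006], [0.007, -0.005, -1.0]]
force: [-0.9, 0.0, -1.0]
opening: 0.264
grasp_force: 30.0
0.05 0.055 shift [0.0157 0.0025 0.1027] turn [-0.27 -0.42  0.2 ]
0.05 0.026 shift [0.0154 0.0026 0.1317] turn [-0.27 -0.42  0.2 ]
0.004 0.026 shift [0.0614 0.0028 0.132 ] turn [-0.27 -0.42  0.2 ]
w7 red_pin 0.94 [ 0.4751 -0.2422  0.2112]
w7 red_pin 0.49 [ 0.5507 -0.312   0.0758]
w7 notch_left 0.64 [ 0.5378 -0.2331  0.0783]
12.4 [ 0.4718 -0.2421  0.2338] [-0.3 -0.3 -1.9]
```

View pics/w7.png

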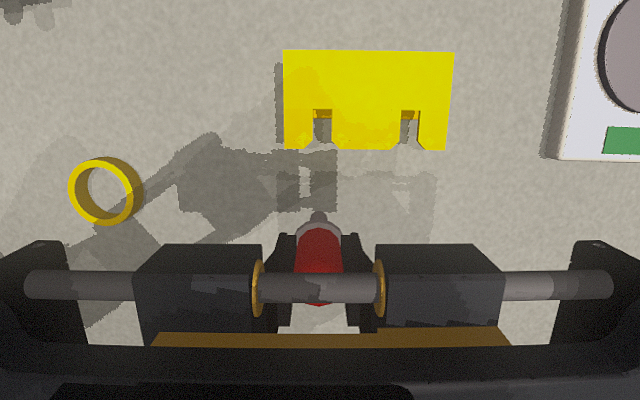

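The pin hangs upright between the pads (grip at (319,250), collar at (319,228)). The left notch is straight ahead at (322,127). I'll refine the rack pose and the pin-in-hand offset from this view.

Run:
```python
from h import *
from scipy.optimize import least_squares, minimize
i=viewer.camera_info("wrist"); s=bot.read_state(); n="w7"
im=cv2.imread("pics/w7.png"); z=np.load("w7.npz"); h=cv2.cvtColor(im,cv2.COLOR_BGR2HSV); inf=dict(i,world_to_cam=z['W'])
A=np.array(s['tcp_rot']);p0=np.array(s['position'])
m=((h[...,0]<6)|(h[...,0]>174))&(h[...,1]>150)
P,_=cloud("wrist",z['d'],m,inf); L=(P-p0)@A; k=(np.abs(L[:,:2])<.02).all(1)&(abs(L[:,2])<.05); L=L[k]
g=np.zeros(m.shape,bool); g[195:245,285:355]=1
Q,uv=cloud("wrist",z['d'],g&(h[...,1]<90),inf); Q=(Q-p0)@A; k=(np.abs(Q[:,:2])<.02).all(1)&(Q[:,2]>.005)&(Q[:,2]<.075); Q=Q[k]
print(len(L),len(Q))
def prof(S,o,ax,parts):
    w=S-o; t=w@ax; r=np.linalg.norm(w-t[:,None]*ax,axis=1); D=[]
    for a,b,R in parts:
        dr=r-R; dt=np.maximum(t-b,a-t); D.append(np.where((dr>0)&(dt>0),np.hypot(dr,dt),np.maximum(dr,dt)))
    D=np.array(D); return D.min(0)
def f(q):
    ax=np.array([q[3],q[4],-1]); ax/=np.linalg.norm(ax)
    return np.r_[prof(L,q[:3],ax,[(.005,.046,.012)]),prof(Q,q[:3],ax,[(0,.005,.015),(-.045,0,.006)])]
r=least_squares(f,[0,0,.021,0,0],loss="soft_l1",f_scale=.0015); print("pin in tool",np.round(r.x[:3],4),"tilt deg",np.degrees(r.x[3:]),np.sqrt(np.mean(f(r.x)**2)))
m=(h[...,0]>18)&(h[...,0]<33)&(h[...,1]>150)
P,_=cloud("wrist",z['d'],m,inf); P=P[(abs(P[:,2]-.075)<.005)&(np.hypot(P[:,0]-.557,P[:,1]+.265)<.11)]
print("plate z",np.median(P[:,2]),len(P)); box=cv2.minAreaRect(P[:,:2].astype(np.float32)*1000); print(box)
yw=np.radians(12.1)
for a in (11.5,12.1,12.7):
    c,sn=np.cos(np.radians(a)),np.sin(np.radians(a)); M=np.array([[c,-sn],[sn,c]])
    q=P[:,:2]@M; lo=np.percentile(q,.3,axis=0);hi=np.percentile(q,99.7,axis=0); print(a,lo,hi,hi-lo,"origin",M@np.array([hi[0]-.056,(lo[1]+hi[1])/2]))
    o=np.array([hi[0]-.056,(lo[1]+hi[1])/2]); e=q-o
    # notch side edges: points with x in -.02..-.004
    b=e[(e[:,0]>-.019)&(e[:,0]<-.006)][:,1]; print(" left notch edges",np.max(b[b<.04]),np.min(b[b>.04])," right",np.max(b[b<-.04]),np.min(b[b>-.04]))
    b=e[abs(e[:,1]-.04)<.003][:,0]; print(" closed end x",b.min(), "want .006")
```

```text
1802 700
pin in tool [ 0.0002 -0.0003  0.0207] tilt deg [-0.7837754  -0.12357496] 0.002034336208332347
plate z 0.07550838552676631 14737
((557.6917114257812, -266.8755798339844), (85.87244415283203, 150.54673767089844), 11.968487739562988)
11.5 [ 0.45115609 -0.44688635] [ 0.53604874 -0.29797042] [0.08489265 0.14891594] origin [ 0.5446619  -0.26924545]
 left notch edges 0.03059345906908456 0.04861048890147268  right -0.04839683988136467 -0.03133178567934436
 closed end x 0.006601708051736821 want .006
12.1 [ 0.44716997 -0.4520663 ] [ 0.532116   -0.30318499] [0.08494603 0.14888131] origin [ 0.54469559 -0.26943327]
 left notch edges 0.03085001187965969 0.048990348741099976  right -0.04805789711095837 -0.030996699326562183
 closed end x 0.007053512567467057 want .006
12.7 [ 0.44321574 -0.45726603] [ 0.52855114 -0.30824856] [0.08533541 0.14901747] origin [ 0.5451377  -0.26950439]
 left notch edges 0.031078989843973948 0.04923704650624605  right -0.047718034164841494 -0.030682405631208054
 closed end x 0.007040635256583272 want .006
```

```bash
python3 -m jog '[[0,0.008,0.0015,0.04,-0.1,-0.4,0.2],[0,0.0155,0.0025,0.085,-0.2,-0.4,0.2],[0,0.0155,0.0025,0.115,-0.27,-0.42,0.2],[0,0.0155,0.0025,0.131,-0.27,-0.42,0.2],[0,0.0155,0.0025,0.131,-0.27,-0.42,0.2],[0,0.0155,0.0025,0.131,-0.27,-0.42,0.2]]'
python3 - <<'E'
from h import *
rackgoals()
E
```

```text
time_s: 13.15
position: [0.4891, -0.2424, 0.1039]
tcp_rot: [[0.978, 0.21, 0.003], [0.21, -0.978, -0.004], [0.003, 0.004, -1.0]]
force: [0.9, 0.4, -1.0]
opening: 0.264
grasp_force: 30.0
0.05 0.055 shift [-0.0011 -0.0016 -0.0266] turn [ 0.24 -0.15  0.03]
0.05 0.026 shift [-0.0012 -0.0017  0.0024] turn [ 0.24 -0.15  0.03]
0.004 0.026 shift [ 0.0448 -0.0017  0.0025] turn [ 0.24 -0.15  0.03]
```

```bash
python3 -m jog '[[0,0.002,-0.0012,0.002,0.2,-0.1,0],[0,0.012,-0.0012,0.002,0.2,-0.1,0],[0,0.022,-0.0012,0.002,0.2,-0.1,0],[0,0.032,-0.0012,0.002,0.2,-0.1,0],[0,0.04,-0.0012,0.002,0.2,-0.1,0],[0,0.044,-0.0012,0.002,0.2,-0.1,0],[0,0.044,-0.0012,0.002,0.2,-0.1,0],[0,0.044,-0.0012,0.002,0.2,-0.1,0]]'
python3 - <<'E'
from h import *
rackgoals()
E
```

```text
time_s: 14.15
position: [0.5307, -0.2315, 0.1006]
tcp_rot: [[0.978, 0.21, -0.002], [0.21, -0.978, 0.001], [-0.001, -0.002, -1.0]]
force: [-0.3, 0.7, -1.3]
opening: 0.265
grasp_force: 30.0
0.05 0.055 shift [-0.0442  0.0002 -0.0298] turn [-0.09  0.08  0.01]
0.05 0.026 shift [-0.0441  0.0003 -0.0008] turn [-0.09  0.08  0.01]
0.004 0.026 shift [ 0.0019  0.0003 -0.0009] turn [-0.09  0.08  0.01]
```

```bash
python3 -m jog '[[0,0.002,0,0.0015,0,0,0],[0,0.003,0,0.0025,0,0,0],[0,0.004,0,0.0025,0,0,0],[0,0.004,0,0.0025,0,0,0]]'
python3 -m jog '[[0,0.001,0,0,0,0,0],[0,0.001,0,0,0,0,0]]'
python3 -m jog '[[0,0.001,0,0,0,0,0],[0,0.001,0,0,0,0,0]]'
```

```text
time_s: 14.65
position: [0.5351, -0.2307, 0.0982]
tcp_rot: [[0.978, 0.21, -0.001], [0.21, -0.978, 0.001], [-0.001, -0.001, -1.0]]
force: [-0.4, 0.1, -0.7]
opening: 0.266
grasp_force: 30.0
time_s: 14.9
position: [0.5359, -0.2305, 0.0982]
tcp_rot: [[0.978, 0.21, -0.001], [0.21, -0.978, 0.001], [-0.001, -0.001, -1.0]]
force: [-0.2, -0.6, -0.7]
opening: 0.264
grasp_force: 30.0
time_s: 15.15
position: [0.5363, -0.2304, 0.0982]
tcp_rot: [[0.978, 0.21, -0.002], [0.21, -0.978, 0.001], [-0.002, -0.002, -1.0]]
force: [-2.6, -1.0, 0.3]
opening: 0.269
grasp_force: 30.0
```

```bash
python3 -m jog '[[0,0.001,0,0,0,0,0],[0,0.001,0,0,0,0,0]]'
python3 -m jog '[[0,0,0,0.001,0,0,0],[0,0,0,0.0015,0,0,0],[0,0,0,0.0015,0,0,0]]'
```

```text
time_s: 15.4
position: [0.5366, -0.2303, 0.0982]
tcp_rot: [[0.978, 0.211, -0.004], [0.211, -0.978, 0.001], [-0.004, -0.002, -1.0]]
force: [-5.1, -2.5, 1.0]
opening: 0.267
grasp_force: 30.0
time_s: 15.78
position: [0.5365, -0.23, 0.0967]
tcp_rot: [[0.978, 0.21, -0.004], [0.21, -0.978, 0.002], [-0.004, -0.002, -1.0]]
force: [-4.9, -2.2, 0.8]
opening: 0.264
grasp_force: 30.0
```

```bash
for k in 1 2; do python3 -m jog '[[0,0,0,0.0005,0,0,0],[0,0,0,0.0005,0,0,0]]' | grep -E "position|force"; done
python3 -m jog '[[0,0,0,0.0005,0,0,0],[0,0,0,0.0005,0,0,0]]' | grep -E "position|force"
```

```text
position: [0.5365, -0.2299, 0.0962]
force: [-5.1, -2.0, 2.1]
grasp_force: 30.0
position: [0.5365, -0.2299, 0.096]
force: [-4.9, -1.5, 4.2]
grasp_force: 30.0
position: [0.5365, -0.2299, 0.0959]
force: [-6.4, -1.9, 7.5]
grasp_force: 30.0
```

```bash
python3 -m jog '[[0.6,0,0,0,0,0,0],[0.6,0,0,0,0,0,0],[0.6,0,0,0,0,0,0],[0.6,0,0,0,0,0,0],[0.6,0,0,0,0,0,0]]'
python3 -m jog '[[0.6,0,0,-0.02,0,0,0],[0.6,0,0,-0.05,0,0,0],[0.6,0,0,-0.1,0,0,0],[0.6,-0.03,0,-0.14,0,0,0],[0.6,-0.06,0,-0.16,0,0,0],[0.6,-0.06,0,-0.16,0,0,0],[0.6,-0.06,0,-0.16,0,0,0]]'
python3 - <<'E'
from h import *
look("w8",["red_pin","notch_left"])
from scipy.optimize import least_squares
i=viewer.camera_info("wrist"); im=cv2.imread("pics/w8.png"); z=np.load("w8.npz"); h=cv2.cvtColor(im,cv2.COLOR_BGR2HSV)
m=((h[...,0]<6)|(h[...,0]>174))&(h[...,1]>150)
P,_=cloud("wrist",z['d'],m,dict(i,world_to_cam=z['W'])); S=P[np.linalg.norm(P-[.5365,-.23,.1],axis=1)<.045]
def f(q):
    ax=np.array([q[3],q[4],1]); ax/=np.linalg.norm(ax); w=S-q[:3]; t=w@ax; r=np.linalg.norm(w-t[:,None]*ax,axis=1)
    dr=r-.012; dt=np.maximum(t-.046,.005-t); return np.where((dr>0)&(dt>0),np.hypot(dr,dt),np.maximum(dr,dt))
r=least_squares(f,[.5365,-.23,.0755,0,0],loss="soft_l1",f_scale=.002); print(len(S),np.round(r.x[:3],4),np.degrees(r.x[3:]))
E
```

```text
time_s: 17.15
position: [0.538, -0.23, 0.0951]
tcp_rot: [[0.978, 0.21, -0.001], [0.21, -0.978, 0.001], [-0.001, -0.001, -1.0]]
force: [-0.9, 0.4, 0.6]
opening: 0.594
grasp_force: 0.0
time_s: 18.02
position: [0.4797, -0.2427, 0.2549]
tcp_rot: [[0.978, 0.209, -0.001], [0.209, -0.978, 0.001], [-0.0, -0.002, -1.0]]
force: [0.6, -0.0, 0.3]
opening: 0.601
grasp_force: 0.0
w8 red_pin 0.95 [ 0.5384 -0.2297  0.0742]
18.175 [ 0.4797 -0.2424  0.2541] [-0.6  0.1 -0.5]
49 [ 0.539  -0.2312  0.0757] [-0.91614645  0.00169145]
```

View pics/w8.png

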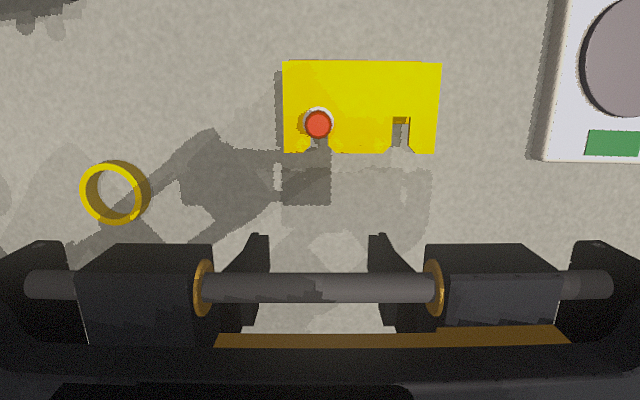

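The pin stands upright at (318,124), at the closed end of the left notch. Its collar is at z = 0.0757, on the plate, and the gripper is clear, so I'm handing in.

```bash
python3 -c "
from rig import workorder
print(workorder.hand_in())"
```

```text
the job is handed in; nothing more can be done
None
```

The red pin is parked upright in the rack's left notch, released, with its shank at the closed end and its collar on the plate. The blue pin and the other things on the bench were left alone, and the job was handed in at about 18 s.

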